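# Clip the peg caddy onto the eye

## Task

Pick up the peg caddy by its snap hook, push the hook's sprung gate against the front bar of the steel eye on the stand so that the bar snaps inside the hook, and leave the caddy hanging there from the top bend of the hook, still, clear of the ledge and with the gate shut. Keep the caddy upright all the way and leave the other things where they are.

Things in the scene. Friction and masses are not known exactly. Their poses are not given: they have to be found in the camera images.
- caddy: White plastic peg tub, 100 (x) x 110 (y) x 65 mm high, about 0.25 kg, with wooden pegs. An arched aluminium bail holds a snap hook over its centre, in the tub's upright x-z plane, 12 mm thick (y), 102 to 229 mm above the underside; inside free from x = -24 to +20 mm. Origin: centre of underside, z up. At the start it stands on the ledge, +x (gate side) away from the robot within 25 degrees.
- hook_seat (a point): Point on the hook: middle of the underside of its top bend, at (0, 0, 217.5) mm in the caddy's frame; here the hook hangs on a bar. Axes as the caddy's.
- hook_grip (a point): Middle of the hook's straight spine, at (-30, 0, 190) mm in the caddy's frame, on the side opposite the gate. The spine is a flat upright bar, 12 mm thick in y, 11 mm wide in x, straight from 126 to 207 mm above the tub's underside: pinch it from above across y. The top of the hook is 39 mm above this point. Axes as the caddy's.
- hook_nose (a point): Lower tip of the hook's nose, at (26, 0, 191) mm in the caddy's frame; the nose is 11 mm wide in x and comes down from the top bend. The shut gate continues straight down from here to its hinge; the bar must enter below this tip, pressing the gate in, then rise past it into the bend.
- gate (a joint): Angle of the hook's gate (flat steel bar, 6 mm wide in x): 0 = shut, up to 0.75 rad = pressed inward, towards the spine. Its hinge is its lower end, at (26, 0, 132) mm in the caddy's frame; the free end is 59 mm above the hinge, at the nose. It springs shut by itself; pressing at the free end takes 1 N at first, 3 N at 0.6 rad.
- stand: Fixed dark steel stand with the eye. Origin: on the ledge right below the middle of the eye's front bar; z up, x from that bar towards the post (away from the robot within 21 degrees). Base plate 12 mm thick, x = 70 to 200, y = -65 to 65 mm; 26 mm square post at x = 135 mm, 260 mm high; at 245 mm an arm reaches to a plate at x = 49 to 57 mm (96 wide, 30 high) that carries the eye.
- eye_bar (a point): Middle of the eye's front bar, 245 mm above the ledge; axes as the stand's. The eye is a rigid level closed loop of 8 mm round steel rod: the front bar runs along y, straight for 56 mm; side rods at y = -36 and +36 mm run back to the plate. The opening is 64 mm wide (y) and 45 mm deep (x).
- canister: Bystander: clear acrylic canister, 87 mm diameter, 122 mm high, white rim and flip-top lid. Origin: centre of the underside.
- jug: Bystander: small stainless steel milk jug, 76 mm diameter, 90 mm high, handle to its +y. Origin: centre of the underside.
- spoons: Bystander: pink plastic measuring spoon set, fanned out flat, about 140 mm long, 13 mm high. Origin: middle of the set, on the ledge.
- reamer: Bystander: wooden citrus reamer lying on the ledge, 148 mm long, 46 mm thick at the head. Origin: its middle, on the ledge.
Not all that is in view belongs to the job. What is shaped like the caddy but pink or yellow is not meant.

How it is judged:
On the way:
1. the gate is pressed inward with the hook at the eye's bar (value of joint gate above 0.15 rad and distance between hook_seat and eye_bar below 0.09 m), for 0.05 s.
At the end, for the whole second after the job is handed in: Eye's bar inside the hook under its top bend (within 18 mm of the seat along the caddy's x, 34 mm along y, 200-220 mm above the underside); gate under 0.06 rad; caddy over 10 mm clear of the ledge, within 0.35 rad of upright, slower than 0.05 m/s and 0.5 rad/s (x of eye_bar in the frame of caddy between -0.018 and 0.018 m and y of eye_bar in the frame of caddy between -0.034 and 0.034 m and z of eye_bar in the frame of caddy between 0.2 and 0.22 m and value of joint gate below 0.06 rad and height (world z) of caddy above 0.01 m and angle between caddy's own z axis and vertical below 0.35 rad and linear speed of caddy below 0.05 m/s and angular speed of caddy below 0.5 rad/s); the robot touches nothing.
It fails at once if the caddy is tipped by more than 0.7 rad (angle between caddy's own z axis and vertical above 0.7 rad).
It fails at once if a bystander (canister, jug, spoons or reamer) is moved by more than 40 mm (distance of any of canister, jug, spoons, reamer from where it was at the start of the episode above 0.04 m).
It also fails if it takes over 54 s, if anything falls off the work surface, if the arm or the gripper's body presses on something with over 40 N, if the wrist force passes 120 N, or if a joint passes its speed limit or range.

## Robot

A 7-joint arm with a two-finger parallel gripper is mounted at the origin on the work surface. World frame = base frame: x ahead of the robot, y to its left, z up, the work surface at z = 0. Lengths are in m, angles in rad, forces in N, time in s.
With the tool pointing down it reaches from about 0.375 to 0.925 m from the base axis. Payload 3.1 kg.
Tool frame: the origin (TCP) lies midway between the tips of the shut fingers; the grasp point (between the pads) lies 19 mm behind it; z points along the fingers, y is the line along which they close (so a half turn about z gives the same grasp; the last joint's range is limited). The gripper opens to 85 mm and grips with 20 to 120 N. Pads are 22 mm wide; open, the fingers measure 114 mm over their backs; the gripper's body (76 mm by 85 mm) begins 54 mm behind the grasp point. The pads swing forward as they close: fully open they stand 13 mm farther back than shut.
Start: joints at [-1.227, 0.383, 0.044, 1.598, -0.018, 1.161, -0.05], TCP at [0.278, 0.588, 0.231] pointing down, gripper open.
Joint ranges: [-2.61, 2.61], [-0.41, 2.15], [-1.48, 1.57], [0, 2.5], [-1.57, 4.71], [0.05, 1.97], [-2.85, 2.85]. Speed limits (rad/s): [2.79, 2.79, 3.14, 3.14, 3.14, 3.14, 3.14].

## Interface

Orientations are given as [roll, pitch, yaw] about the fixed x, y, z axes, in that order (R = Rz(yaw) Ry(pitch) Rx(roll)).
In Python, from rig import robot gives the robot as it stands. The module is installed in compiled form; this text tells all that it offers.
- The arm moves only by the shell command python3 -m pendant 'ROWS' [FORCE]. ROWS is JSON, a list of rows, each a list of 7 numbers: the shift along the tool's x, y, z in units of 0.3 m (1.0 is 0.3 m), then the turn, a rotation vector about the tool's x, y, z in units of 45 degrees (1.0 is 45 degrees), then the opening, from -1 (shut) to 1 (fully open), so that 0 is half open. In form: [[tx, ty, tz, wx, wy, wz, grip], ...]. A call has 1 to 20 rows; each row is the pose to reach, as a shift and turn from the pose commanded when the call began, along the tool's axes at that moment; what a row does not reach only later rows make up. A row lasts 1/8 s, in which the tool goes at most 62.5 mm and 10.7 degrees, less where a joint would pass 70% of its speed; a pose out of reach is approached as far as the arm can. A call with a number of a shift or a turn outside -1 to 1 is refused whole. A call with a gripper value outside its range is refused whole. The fingers move at their own pace and stop on an object; FORCE is the grip in N (left out, the last holds). Time passes only in rows, so rows that repeat a pose let the fingers close. It gives the time, the measured TCP pose, the force, the opening and the grip force at its end, in the units of the state.
- robot.read_state(): the state, without advancing time (a new reading comes with each control period).
- robot.camera(name): name is "side" or "top" or "wrist"; returns (picture, depth): 384x512x3 uint8, blue, green, red; 384x512 float32, m along the optical axis (not along the pixel's ray), 0 where there is no reading.
- robot.camera_params(name): a dict with "camera_matrix" (3x3 intrinsics, pixels), "k1" (the pictures are not rectified: a ray, as slopes to the right and down, at radius r is drawn at 1 + k1 r^2 times it, then the intrinsics apply), "R" (3x3) and "t" (3): a world point X has camera coordinates R X + t. Camera axes: x right, y down, z forward; pixel columns grow to the right and rows downward; lengths in m; the calibration is good to about 2 mm. A picture is of the moment at which its call begins: read the wrist's pose just before it. camera_params takes no time and is no camera call; for the wrist camera it gives the pose at the moment of the call.
- robot.sign_off(): hands the job in; it is judged then, once.
The state is a dict: "time_s": time; "joint_positions": joint angles; "joint_vel": joint speeds; "joint_torque": joint torques, N m; "tool_pos": TCP position; "tcp_rot": TCP orientation; "contact_force": force on the tool from outside, world axes, zero at the start; "moment": the same for the moment, N m; "gripper_width": finger opening in m; "gripper_force": force on a finger pad.
Only numpy, scipy, OpenCV 4.12 (cv2) and the standard library are available. Lean on these libraries where they do the work, as an engineer would, in place of code of your own. Each camera call takes 0.05 s, during which the arm holds its last target. There are 200 camera calls.

## Working session

There is one attempt and no reset: what is moved stays moved. The work goes in short steps, Python scripts to look and compute and a shell command to move; the robot and the scene stay as the last step left them, time stands still between calls to the robot, and variables do not carry over. Pictures are saved under pics/ and viewed, at most 10 in all, crops included, and the job is handed in when it is done.

```bash
mkdir -p pics; cat > h.py <<'E'
import numpy as np, cv2
from rig import robot
from scipy.spatial.transform import Rotation as Ro
def cam(n):
    p=robot.camera_params(n); im,d=robot.camera(n)
    np.savez('pics/%s.npz'%n,im=im,d=d,K=p['camera_matrix'],k1=p['k1'],R=p['R'],t=p['t'])
    return load(n)
def load(n): return dict(np.load('pics/%s.npz'%n))
def rays(c):
    K=c['K'];h,w=c['d'].shape;k1=float(c['k1'])
    D=np.array([k1,0,0,0,0])
    v,u=np.mgrid[:h,:w].astype(float)
    return cv2.undistortPoints(np.stack([u,v],-1).reshape(-1,1,2),np.array(K),D).reshape(h,w,2)
def cloud(c):
    s=rays(c); P=np.dstack([s,np.ones(s.shape[:2])])*c['d'][...,None]
    return (P-np.array(c['t']).ravel())@np.array(c['R'])
def proj(c,X):
    return cv2.projectPoints(np.array(X,float).reshape(-1,1,3),cv2.Rodrigues(np.array(c['R']))[0],np.array(c['t'],float),np.array(c['K']),np.array([float(c['k1']),0,0,0,0]))[0].reshape(-1,2)
def onz(c,u,v,z):
    s=cv2.undistortPoints(np.array([[[u,v]]],float),np.array(c['K']),np.array([float(c['k1']),0,0,0,0])).ravel()
    R=np.array(c['R']);o=-R.T@np.array(c['t']).ravel();d=R.T@np.array([*s,1]);return o+d*(z-o[2])/d[2]
E
python3 - <<'E'
from h import *
a=cam('top');b=cam('side')
for n,c in(('top',a),('side',b)):
    print(n,np.array(c['K']).tolist(),c['k1'],(-c['R'].T@c['t']).round(3),c['R'][2].round(3))
    cv2.imwrite(f'pics/{n}0.png',c['im'])
s=robot.read_state();print({k:np.round(v,3) for k,v in s.items()})
E
```

```text
top [[441.5642144919818, 0.0, 254.7296917844027], [0.0, 441.5642144919818, 199.84829969954853], [0.0, 0.0, 1.0]] -0.1683325909841709 [0.352 0.039 1.475] [ 0.087  0.003 -0.996]
side [[387.45722590238023, 0.0, 249.79604912356683], [0.0, 387.45722590238023, 195.91921307805075], [0.0, 0.0, 1.0]] 0.011534018809705063 [-0.069 -0.6    0.974] [ 0.458  0.543 -0.704]
{'time_s': np.float64(0.1), 'joint_positions': array([-1.227,  0.384,  0.044,  1.599, -0.018,  1.161, -0.05 ]), 'joint_vel': array([ 0.001,  0.   ,  0.   , -0.002,  0.   ,  0.001,  0.001]), 'joint_torque': array([ 2.0000e-03, -4.3473e+01,  1.0290e+00, -2.5046e+01,  1.1000e-02,
        6.0000e-03, -0.0000e+00]), 'tool_pos': array([0.278, 0.587, 0.23 ]), 'tcp_rot': array([-3.139,  0.   ,  2.7  ]), 'contact_force': array([ 0.589, -0.223,  0.756]), 'moment': array([-0.034, -0.019, -0.052]), 'gripper_force': np.float64(0.0), 'gripper_width': np.float64(0.085)}
```

View pics/top0.png

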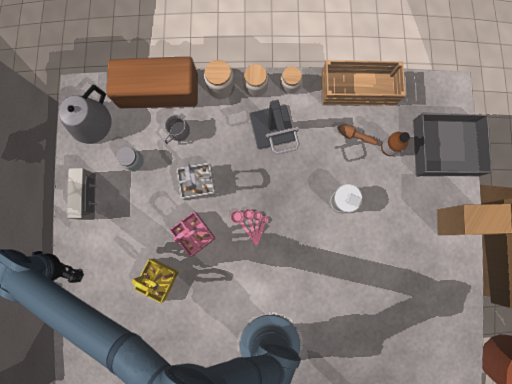

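View pics/side0.png

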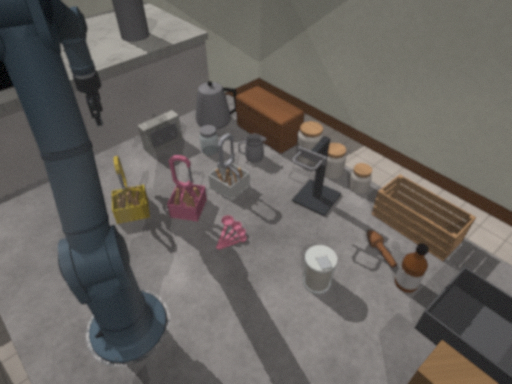

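The top view shows the white caddy at about (196,181), its hook seen as a thin grey line, the stand at (275,125) with the eye around (283,140), and spoons at (252,222). In the side view the white caddy is at (229,180) with its hook above, and the eye is at (308,158). Next I'll measure from the depth.

```bash
python3 - <<'E'
from h import *
for n,(ca,ea) in {'top':((165,145,235,205),(245,90,310,160)),'side':((200,125,255,205),(280,125,345,220))}.items():
    c=load(n);P=cloud(c)
    for nm,(u0,v0,u1,v1) in (('caddy',ca),('eye',ea)):
        Q=P[v0:v1,u0:u1];d=c['d'][v0:v1,u0:u1];q=Q[d>0]
        print(n,nm,'max z',np.percentile(q[:,2],[50,90,99,100]).round(3))
        for lo,hi in ((.02,.06),(.06,.08),(.1,.15),(.15,.2),(.2,.24),(.24,.255),(.255,.27)):
            w=q[(q[:,2]>lo)&(q[:,2]<hi)]
            if len(w)>3: print('  z',lo,hi,len(w),w.mean(0).round(3),'min',w.min(0).round(3),'max',w.max(0).round(3))
t=load('top');s=load('side')
A=cv2.resize(t['im'][90:220,160:320],None,fx=4,fy=4,interpolation=cv2.INTER_CUBIC)
B=cv2.resize(s['im'][115:225,195:355],None,fx=4,fy=4,interpolation=cv2.INTER_CUBIC)
cv2.imwrite('pics/c1.png',A[:, :640]);cv2.imwrite('pics/c2.png',B)
E
```

```text
top caddy max z [0.    0.062 0.223 0.232]
  z 0.02 0.06 222 [0.537 0.235 0.042] min [0.484 0.175 0.02 ] max [0.598 0.295 0.06 ]
  z 0.06 0.08 188 [0.535 0.233 0.066] min [0.486 0.177 0.06 ] max [0.599 0.295 0.08 ]
  z 0.1 0.15 83 [0.542 0.234 0.117] min [0.507 0.212 0.1  ] max [0.573 0.259 0.15 ]
  z 0.15 0.2 20 [0.524 0.231 0.173] min [0.507 0.226 0.152] max [0.568 0.238 0.194]
  z 0.2 0.24 96 [0.539 0.234 0.221] min [0.508 0.227 0.202] max [0.57  0.245 0.232]
top eye max z [0.002 0.247 0.259 0.264]
  z 0.02 0.06 118 [0.812 0.    0.038] min [ 0.674 -0.104  0.02 ] max [0.855 0.073 0.06 ]
  z 0.06 0.08 29 [0.785 0.017 0.072] min [ 0.716 -0.025  0.06 ] max [0.841 0.062 0.078]
  z 0.1 0.15 29 [ 0.72  -0.01   0.125] min [ 0.716 -0.02   0.101] max [ 0.738 -0.002  0.149]
  z 0.15 0.2 23 [ 0.723 -0.007  0.175] min [ 0.716 -0.015  0.151] max [ 0.738 -0.002  0.2  ]
  z 0.2 0.24 41 [ 0.684 -0.022  0.229] min [ 0.637 -0.081  0.202] max [0.739 0.012 0.24 ]
  z 0.24 0.255 322 [ 0.652 -0.034  0.25 ] min [ 0.592 -0.082  0.24 ] max [0.745 0.012 0.255]
  z 0.255 0.27 230 [ 0.683 -0.028  0.258] min [ 
[... 490 characters left out ...]
max [0.573 0.246 0.233]
side eye max z [0.012 0.198 0.26  0.265]
  z 0.02 0.06 406 [0.825 0.097 0.039] min [ 0.715 -0.03   0.02 ] max [0.902 0.248 0.06 ]
  z 0.06 0.08 216 [0.828 0.102 0.071] min [ 0.715 -0.03   0.06 ] max [0.905 0.253 0.08 ]
  z 0.1 0.15 835 [0.843 0.108 0.122] min [ 0.714 -0.03   0.1  ] max [0.915 0.253 0.15 ]
  z 0.15 0.2 31 [ 0.726 -0.022  0.164] min [ 0.716 -0.028  0.151] max [ 0.745 -0.004  0.199]
  z 0.2 0.24 113 [ 0.691 -0.031  0.227] min [ 0.639 -0.08   0.201] max [0.746 0.013 0.24 ]
  z 0.24 0.255 278 [ 0.642 -0.038  0.249] min [ 0.589 -0.081  0.24 ] max [0.744 0.013 0.255]
  z 0.255 0.27 224 [ 0.68  -0.028  0.259] min [ 0.637 -0.08   0.255] max [0.743 0.013 0.265]
```

View pics/c1.png

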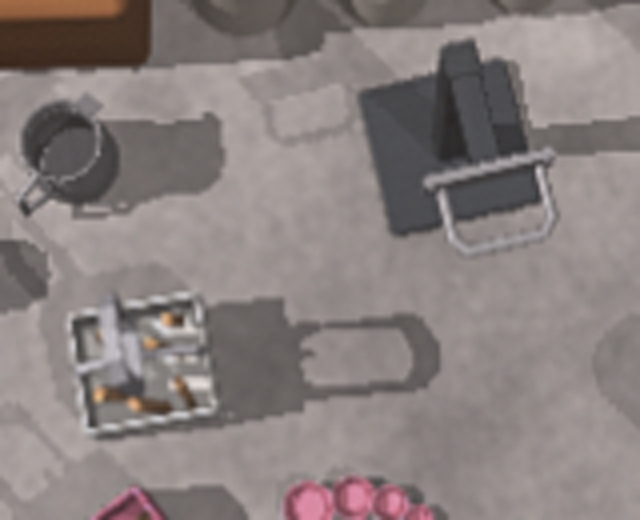

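```bash
cat > m.py <<'E'
from h import *
def line(q):
    m=q.mean(0);w,v=np.linalg.eigh(np.cov((q-m).T));a=v[:,-1];a=a*np.sign(a[0]) if abs(a[0])>.3 else a
    return m,a,np.ptp((q-m)@a)
if __name__=='__main__':
  for n,(u0,v0,u1,v1),(a0,b0,a1,b1) in (('top',(165,145,235,205),(245,90,310,160)),('side',(200,125,255,205),(280,125,345,220))):
    c=load(n);P=cloud(c)
    q=P[v0:v1,u0:u1].reshape(-1,3);k=q[(q[:,2]>.155)&(q[:,2]<.24)&(abs(q[:,1]-.235)<.03)&(abs(q[:,0]-.54)<.06)][:,:2]
    m,a,_=line(k);e=(k-m)@a;p=m+a*(np.percentile(e,98)+np.percentile(e,2))/2
    print(n,'hook',p.round(4),'yaw',np.degrees(np.arctan2(a[1],a[0])).round(1),'len',(np.percentile(e,98)-np.percentile(e,2)).round(4))
    t=q[(q[:,2]>.02)&(q[:,2]<.08)&(abs(q[:,1]-.235)<.07)&(abs(q[:,0]-.54)<.07)][:,:2].astype(np.float32)
    print('  tub rect',cv2.minAreaRect(t))
    q=P[b0:b1,a0:a1].reshape(-1,3)
    pl=q[(q[:,2]>.235)&(q[:,2]<.268)&(q[:,0]>.634)&(q[:,0]<.67)&(q[:,1]>-.09)&(q[:,1]<.02)][:,:2]
    m,a,L=line(pl);a=a if a[1]>0 else -a;xs=np.array([a[1],-a[0]])
    print('  plate',m.round(4),'stand yaw',np.degrees(np.arctan2(xs[1],xs[0])).round(1),'len',L.round(3))
    r=q[(q[:,2]>.235)&(q[:,2]<.256)&(q[:,0]<.66)&(q[:,0]>.57)]
    d=(r[:,:2]-m);al=d@xs;la=d@a
    f=(al<-.035)&(abs(la)<.028)
    print('  bar pts',f.sum(),'al',al[f].mean().round(4),al.min().round(4),'z',r[f,2].mean().round(4),'lat mid of bar',r[f,:2].mean(0).round(4))
    A=(la>.02)&(al<-.01)&(al>-.035);B=(la<-.02)&(al<-.01)&(al>-.035)
    print('  side rods lat',la[A].mean().round(4),la[B].mean().round(4))
    bm=m+xs*al[f].mean()+a*(la[A].mean()+la[B].mean())/2; print('  bar middle',bm.round(4))
E
python3 m.py
```

```text
top hook [0.5383 0.2341] yaw 7.7 len 0.0622
  tub rect ((0.5428187847137451, 0.2361394762992859), (0.10215301811695099, 0.10897624492645264), 9.615680694580078)
  plate [ 0.6512 -0.037 ] stand yaw 8.8 len 0.096
  bar pts 53 al -0.0521 -0.0566 z 0.2465 lat mid of bar [ 0.5995 -0.0439]
  side rods lat 0.0365 -0.0359
  bar middle [ 0.5997 -0.0447]
side hook [0.538  0.2359] yaw 8.7 len 0.065
  tub rect ((0.5413365364074707, 0.2380264699459076), (0.10649315267801285, 0.11526233702898026), 8.530355453491211)
  plate [ 0.6502 -0.0368] stand yaw 11.2 len 0.095
  bar pts 52 al -0.0524 -0.0577 z 0.2485 lat mid of bar [ 0.5991 -0.0481]
  side rods lat 0.037 -0.0342
  bar middle [ 0.5986 -0.0456]
```

```bash
cat > g.py <<'E'
from h import *
def go(x,y,z,yaw):
    s=robot.read_state();R=Ro.from_euler('xyz',s['tcp_rot']);T=Ro.from_euler('xyz',[np.pi,0,yaw])
    d=np.array([x,y,z])-s['tool_pos']
    print('shift',(R.inv().apply(d)/.3).round(3),'turn',np.degrees((R.inv()*T).as_rotvec()/45).round(3),'dist',np.linalg.norm(d).round(3),'| t',s['time_s'].round(2),'tcp',s['tool_pos'].round(4),'rpy',np.array(s['tcp_rot']).round(3),'F',s['contact_force'].round(1),'w',s['gripper_width'].round(4))
E
python3 -c "
from g import *
go(.278,.587,.33,2.7);go(.510,.231,.31,-2.99)"
```

```text
Traceback (most recent call last):
  File "g.py", line 5, in go
    print('shift',(R.inv().apply(d)/.3).round(3),'turn',np.degrees((R.inv()*T).as_rotvec()/45).round(3),'dist',np.linalg.norm(d).round(3),'| t',s['time_s'].round(2),'tcp',s['tool_pos'].round(4),'rpy',np.array(s['tcp_rot']).round(3),'F',s['contact_force'].round(1),'w',s['gripper_width'].round(4))
                                                                                                                                                ^^^^^^^^^^^^^^^^^
AttributeError: 'float' object has no attribute 'round'
```

```bash
sed -i "s/s\['time_s'\].round(2)/round(float(s['time_s']),2)/; s/s\['tool_pos'\].round/np.array(s['tool_pos']).round/; s/s\['contact_force'\].round/np.array(s['contact_force']).round/; s/s\['gripper_width'\].round(4)/round(float(s['gripper_width']),4)/" g.py
python3 -c "
from g import *
go(.278,.587,.33,2.7);go(.510,.231,.31,-2.99)"
```

```text
shift [-0.001  0.    -0.333] turn [-0.003  0.    -0.   ] dist 0.1 | t 0.1 tcp [0.2775 0.5868 0.23  ] rpy [-3.139  0.     2.7  ] F [ 0.6 -0.2  0.8] w 0.0853
shift [-1.208 -0.742 -0.265] turn [-0.003 -0.001 -0.755] dist 0.432 | t 0.1 tcp [0.2775 0.5868 0.23  ] rpy [-3.139  0.     2.7  ] F [ 0.6 -0.2  0.8] w 0.0853
```

```bash
python3 -m pendant '[[0,0,-0.2,0,0,0,1],[0,0,-0.333,0,0,0,1],[-0.17,-0.1,-0.333,0,0,-0.2,1],[-0.33,-0.2,-0.333,0,0,-0.4,1],[-0.5,-0.3,-0.333,0,0,-0.6,1],[-0.66,-0.4,-0.333,0,0,-0.755,1],[-0.82,-0.5,-0.333,0,0,-0.755,1],[-0.9,-0.55,-0.333,0,0,-0.755,1],[-0.9,-0.55,-0.333,0,0,-0.755,1]]'; python3 -c "
from g import *
go(.510,.231,.31,-2.99)"
```

```text
time_s: 1.23
tool_pos: [0.4533, 0.3193, 0.3308]
tcp_rot: [-3.14, -0.0, -2.997]
contact_force: [0.4, 0.3, 0.7]
gripper_width: 0.0855
gripper_force: 0.0
shift [-0.145 -0.318  0.07 ] turn [-0.002 -0.    -0.01 ] dist 0.107 | t 1.23 tcp [0.4533 0.3193 0.3308] rpy [-3.14  -0.    -2.997] F [0.4 0.3 0.7] w 0.0855
```

```bash
python3 -m pendant '[[-0.07,-0.16,0.03,0,0,0,1],[-0.145,-0.318,0.07,0,0,0,1],[-0.145,-0.318,0.07,0,0,0,1],[-0.145,-0.318,0.07,0,0,0,1]]'; python3 - <<'E'
from g import *
from m import line
go(.510,.231,.171,-2.99)
c=cam('wrist');P=cloud(c);cv2.imwrite('pics/w1.png',c['im'])
q=P[c['d']>0];print(len(q),'cam at',(-c['R'].T@c['t']).round(3))
near=(abs(q[:,0]-.54)<.06)&(abs(q[:,1]-.235)<.04)
k=q[near&(q[:,2]>.14)&(q[:,2]<.24)]
print(len(k),k.min(0) if len(k) else '',k.max(0) if len(k) else '')
if len(k)>20:
    m,a,L=line(k[:,:2]);e=(k[:,:2]-m)@a;print('hook mid',m+a*(e.max()+e.min())/2,L,np.degrees(np.arctan2(a[1],a[0])))
    s=(k[:,0]<.52);print('spine',k[s].mean(0),k[s].min(0),k[s].max(0))
E
```

```text
time_s: 1.72
tool_pos: [0.5077, 0.2373, 0.3097]
tcp_rot: [3.14, -0.001, -2.988]
contact_force: [-0.2, -0.4, 0.3]
gripper_width: 0.0851
gripper_force: 0.0
shift [-0.005 -0.022  0.462] turn [ 0.001 -0.002  0.002] dist 0.139 | t 1.73 tcp [0.5077 0.2373 0.3097] rpy [ 3.140e+00 -1.000e-03 -2.988e+00] F [-0.2 -0.4  0.3] w 0.0851
195844 cam at [0.431 0.227 0.453]
1567 [0.50489062 0.22750501 0.14030508] [0.57141705 0.24958446 0.23104867]
hook mid [0.53831362 0.23873794] 0.06632900147088086 9.518541493195373
spine [0.51026548 0.23409456 0.20029127] [0.50489062 0.22750501 0.14030508] [0.51999529 0.2416819  0.22551558]
```

View pics/w1.png

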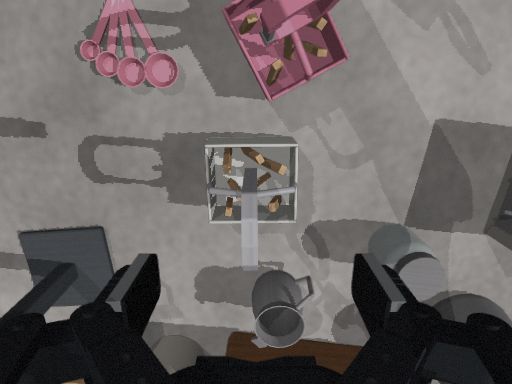

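The wrist view shows the white tub at (252,185), with the hook as a grey strip from (250,170) to (250,270), centred between the fingers. The measured spine at (0.510, 0.233) agrees with the other two cameras. Descending to grip.

```bash
python3 -c "
from g import *
go(.5105,.2330,.171,-2.98)"
```

```text
shift [-0.008 -0.019  0.463] turn [ 0.002 -0.001 -0.008] dist 0.139 | t 1.77 tcp [0.5075 0.2381 0.31  ] rpy [ 3.140e+00 -1.000e-03 -2.986e+00] F [-0.5  0.8  0.2] w 0.0854
```

```bash
python3 -m pendant '[[-0.008,-0.019,0.12,0,0,-0.008,1],[-0.008,-0.019,0.25,0,0,-0.008,1],[-0.008,-0.019,0.36,0,0,-0.008,1],[-0.008,-0.019,0.44,0,0,-0.008,1],[-0.008,-0.019,0.463,0,0,-0.008,1],[-0.008,-0.019,0.463,0,0,-0.008,1],[-0.008,-0.019,0.463,0,0,-0.008,1]]'; python3 -c "
from g import *
go(.5105,.2330,.171,-2.98)"
```

```text
time_s: 2.65
tool_pos: [0.5129, 0.2311, 0.1728]
tcp_rot: [3.14, 0.003, -2.983]
contact_force: [0.1, -0.9, -0.3]
gripper_width: 0.0853
gripper_force: 0.0
shift [0.007 0.007 0.006] turn [ 0.002  0.003 -0.004] dist 0.004 | t 2.65 tcp [0.5129 0.2311 0.1728] rpy [ 3.140e+00  3.000e-03 -2.983e+00] F [ 0.1 -0.9 -0.3] w 0.0853
```

```bash
python3 -m pendant '[[0.007,0.004,0.006,0,0,0,0],[0.007,0.004,0.006,0,0,0,-0.5],[0.007,0.004,0.006,0,0,0,-1],[0.007,0.004,0.006,0,0,0,-1],[0.007,0.004,0.006,0,0,0,-1],[0.007,0.004,0.006,0,0,0,-1],[0.007,0.004,0.006,0,0,0,-1],[0.007,0.004,0.006,0,0,0,-1]]' 70; python3 -m pendant '[[0,0,-0.05,0,0,0,-1],[0,0,-0.12,0,0,0,-1],[0,0,-0.2,0,0,0,-1],[0,0,-0.24,0,0,0,-1],[0,0,-0.24,0,0,0,-1],[0,0,-0.24,0,0,0,-1]]' 70
python3 - <<'E'
from g import *
c=cam('side');cv2.imwrite('pics/s1.png',cv2.resize(c['im'][80:240,160:370],None,fx=3,fy=3))
go(.5,.0,.243,-2.97)
E
```

```text
time_s: 3.65
tool_pos: [0.5096, 0.231, 0.1694]
tcp_rot: [3.141, -0.0, -2.984]
contact_force: [-0.7, 1.2, -0.5]
gripper_width: 0.011
gripper_force: 68.4
time_s: 4.4
tool_pos: [0.509, 0.2304, 0.2404]
tcp_rot: [-3.141, -0.002, -2.984]
contact_force: [-0.7, -0.5, -3.1]
gripper_width: 0.0108
gripper_force: 68.3
shift [ 0.15  -0.754 -0.008] turn [-0.001 -0.003 -0.018] dist 0.231 | t 4.45 tcp [0.5089 0.2303 0.2402] rpy [-3.141e+00 -2.000e-03 -2.984e+00] F [ 0.1  0.5 -2.8] w 0.0111
```

View pics/s1.png

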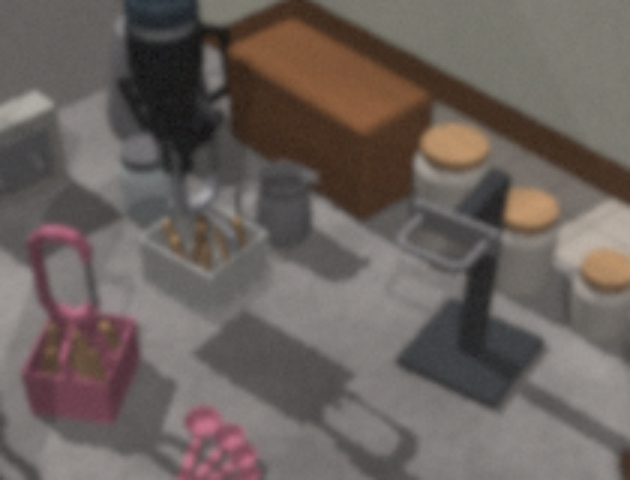

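The side view shows the caddy lifted upright: the tub is at (205,255) in the crop, clear of its shadow, and the eye is at (445,235). Moving it in front of the eye.

```bash
python3 -c "
from g import *
go(.52,-.059,.2354,-2.967)"
```

```text
shift [ 0.115 -0.958  0.017] turn [-0.001 -0.003 -0.022] dist 0.29 | t 4.45 tcp [0.5089 0.2303 0.2402] rpy [-3.141e+00 -2.000e-03 -2.984e+00] F [ 0.1  0.5 -2.8] w 0.0111
```

```bash
python3 -m pendant '[[0.01,-0.03,0,0,0,0,-1],[0.02,-0.1,0,0,0,0,-1],[0.03,-0.2,0,0,0,0,-1],[0.04,-0.32,0,0,0,0,-1],[0.05,-0.44,0,0,0,0,-1],[0.06,-0.56,0.01,0,0,0,-1],[0.08,-0.68,0.01,0,0,0,-1],[0.09,-0.79,0.01,0,0,-0.02,-1],[0.1,-0.87,0.017,0,0,-0.02,-1],[0.11,-0.92,0.017,0,0,-0.02,-1],[0.115,-0.95,0.017,0,0,-0.02,-1],[0.115,-0.958,0.017,0,0,-0.02,-1],[0.115,-0.958,0.017,0,0,-0.02,-1],[0.115,-0.958,0.017,0,0,-0.02,-1]]'
python3 - <<'E'
from g import *
go(.52,-.059,.2354,-2.967)
for n in('side','top','wrist'):
    c=cam(n);P=cloud(c);d=c['d'];q=P[d>0]
    # tub points
    t=q[(abs(q[:,0]-.55)<.09)&(abs(q[:,1]+.055)<.09)&(q[:,2]>.03)&(q[:,2]<.15)]
    print(n,len(t), 'z99',np.percentile(t[:,2],[5,50,95,99]).round(3) if len(t) else '')
    r=t[(t[:,2]>.12)&(t[:,2]<.145)]
    if len(r)>20:print('  rim',r.mean(0).round(4),cv2.minAreaRect(r[:,:2].astype(np.float32)))
    k=q[(abs(q[:,0]-.56)<.035)&(abs(q[:,1]+.055)<.02)&(q[:,2]>.2)&(q[:,2]<.31)]
    if len(k):print('  hook',len(k),k.min(0).round(4),k.max(0).round(4))
c=load('side');cv2.imwrite('pics/s2.png',cv2.resize(c['im'][100:250,220:370],None,fx=4,fy=4))
E
```

```text
time_s: 6.2
tool_pos: [0.5209, -0.0572, 0.2363]
tcp_rot: [3.141, -0.0, -2.966]
contact_force: [0.6, -0.3, -3.1]
gripper_width: 0.0108
gripper_force: 68.2
shift [ 0.004 -0.005  0.003] turn [ 0.    -0.     0.001] dist 0.002 | t 6.2 tcp [ 0.5209 -0.0572  0.2363] rpy [ 3.141 -0.    -2.966] F [ 0.6 -0.3 -3.1] w 0.0108
side 1354 z99 [0.072 0.109 0.141 0.148]
  rim [ 0.5419 -0.0595  0.1303] ((0.5517943501472473, -0.05089203268289566), (0.10377187281847, 0.1123713031411171), 10.671403884887695)
  hook 75 [ 0.525  -0.0746  0.2005] [ 0.5804 -0.0404  0.3057]
top 320 z99 [0.068 0.085 0.134 0.145]
  rim [ 0.5528 -0.0103  0.1305] ((0.5472569465637207, -0.018023625016212463), (0.1002160906791687, 0.0406256839632988), 9.719185829162598)
wrist 12454 z99 [0.071 0.1   0.142 0.147]
  rim [ 0.5323 -0.0537  0.1311] ((0.5513564348220825, -0.05031482130289078), (0.09952541440725327, 0.11079327017068863), 9.952131271362305)
  hook 1068 [ 0.525  -0.0641  0.2728] [ 0.5333 -0.0466  0.2922]
```

View pics/s2.png

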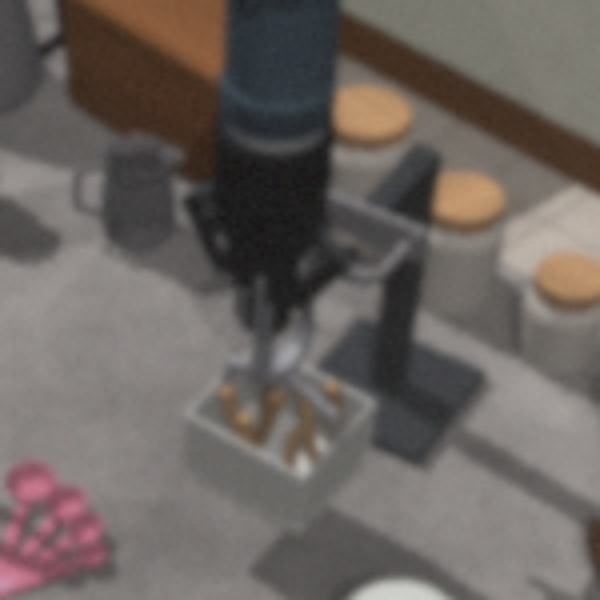

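The side view shows the caddy upright in front of the eye: the tub is at (285,420), the hook at (285,345) and the eye at (385,240). The tub centre and yaw (10°) match the grip. Pushing forward.

```bash
python3 -m pendant '[[-0.02,0,0,0,0,0,-1],[-0.04,0,0,0,0,0,-1],[-0.06,0,0,0,0,0,-1],[-0.08,0,0,0,0,0,-1],[-0.095,0,0,0,0,0,-1],[-0.105,0,0,0,0,0,-1],[-0.105,0,0,0,0,0,-1],[-0.105,0,0,0,0,0,-1]]'
python3 - <<'E'
from g import *
go(.5637,-.0497,.2363,-2.967)
c=cam('wrist');cv2.imwrite('pics/w2.png',c['im'])
E
```

```text
time_s: 7.35
tool_pos: [0.5512, -0.0532, 0.2359]
tcp_rot: [3.142, -0.001, -2.969]
contact_force: [-2.8, -0.8, -3.6]
gripper_width: 0.011
gripper_force: 68.2
shift [-0.043  0.004 -0.001] turn [ 0.    -0.002 -0.002] dist 0.013 | t 7.35 tcp [ 0.5512 -0.0532  0.2359] rpy [ 3.142e+00 -1.000e-03 -2.969e+00] F [-2.8 -0.8 -3.6] w 0.011
```

View pics/w2.png

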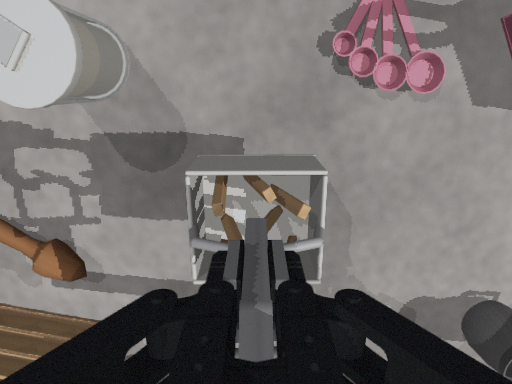

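The wrist view shows the spine pinched between the fingers at (257,270) with the tub level. The force of −2.8 N along x fits a pressed gate, and a blocked nose would read far more. I'll go further in, then lower.

```bash
python3 -m pendant '[[-0.02,0.002,0,0,0,0,-1],[-0.035,0.002,0,0,0,0,-1],[-0.045,0.002,0,0,0,0,-1],[-0.045,0.002,0,0,0,0,-1],[-0.045,0.002,0,0,0,0,-1]]'
python3 -c "
from g import *
go(.5637,-.0497,.2363,-2.967)"
```

```text
time_s: 8.02
tool_pos: [0.5648, -0.0499, 0.2358]
tcp_rot: [3.141, -0.001, -2.968]
contact_force: [-2.2, -0.8, -5.7]
gripper_width: 0.011
gripper_force: 68.0
shift [ 0.003  0.001 -0.002] turn [ 0.    -0.001 -0.002] dist 0.001 | t 8.03 tcp [ 0.5648 -0.0499  0.2358] rpy [ 3.141e+00 -1.000e-03 -2.968e+00] F [-2.2 -0.8 -5.7] w 0.011
```

```bash
python3 -m pendant '[[0,0,0.02,0,0,0,-1],[0,0,0.04,0,0,0,-1],[0,0,0.06,0,0,0,-1],[0,0,0.08,0,0,0,-1],[0,0,0.095,0,0,0,-1],[0,0,0.105,0,0,0,-1],[0,0,0.105,0,0,0,-1],[0,0,0.105,0,0,0,-1]]'
python3 -c "
from g import *
go(.5687,-.049,.2004,-2.967)"
```

```text
time_s: 9.02
tool_pos: [0.5652, -0.0501, 0.2051]
tcp_rot: [-3.141, 0.0, -2.968]
contact_force: [-0.3, -0.3, -1.5]
gripper_width: 0.0109
gripper_force: 68.7
shift [-0.012  0.002  0.016] turn [-0.     0.001 -0.002] dist 0.006 | t 9.03 tcp [ 0.5652 -0.0501  0.2051] rpy [-3.141  0.    -2.968] F [-0.3 -0.3 -1.5] w 0.0109
```

```bash
python3 -m pendant '[[-0.008,0,0,0,0,0,-1],[-0.013,0,0.003,0,0,0,-1],[-0.013,0,0.006,0,0,0,-1],[-0.013,0,0.009,0,0,0,-1],[-0.013,0,0.009,0,0,0,-1],[-0.013,0,0.009,0,0,0,-1]]'
python3 -c "
from g import *
go(.5687,-.049,.2004,-2.967)"
```

```text
time_s: 9.78
tool_pos: [0.5688, -0.0495, 0.2022]
tcp_rot: [-3.142, -0.0, -2.968]
contact_force: [-0.2, -0.4, -2.4]
gripper_width: 0.0112
gripper_force: 68.7
shift [0.    0.002 0.006] turn [-0.    -0.    -0.002] dist 0.002 | t 9.78 tcp [ 0.5688 -0.0495  0.2022] rpy [-3.142 -0.    -2.968] F [-0.2 -0.4 -2.4] w 0.0112
```

```bash
python3 -m pendant '[[0,0,0.004,0,0,0,-1],[0,0,0.008,0,0,0,-1],[0,0,0.008,0,0,0,-1],[0,0,0.008,0,0,0,-1]]'
python3 - <<'E'
from g import *
go(.5687,-.049,.2004,-2.967)
c=cam('side');P=cloud(c);q=P[c['d']>0]
t=q[(abs(q[:,0]-.6)<.09)&(abs(q[:,1]+.045)<.09)&(q[:,2]>.08)&(q[:,2]<.11)]
print(len(t),np.percentile(t[:,2],[50,95]),cv2.minAreaRect(t[:,:2].astype(np.float32)))
cv2.imwrite('pics/s3.png',cv2.resize(c['im'][100:250,220:370],None,fx=4,fy=4))
E
```

```text
time_s: 10.28
tool_pos: [0.5693, -0.0494, 0.2007]
tcp_rot: [3.141, 0.001, -2.968]
contact_force: [-3.7, 1.8, 5.5]
gripper_width: 0.011
gripper_force: 69.7
shift [0.002 0.002 0.001] turn [ 0.     0.001 -0.002] dist 0.001 | t 10.28 tcp [ 0.5693 -0.0494  0.2007] rpy [ 3.141e+00  1.000e-03 -2.968e+00] F [-3.7  1.8  5.5] w 0.011
485 [0.0929192  0.10632637] ((0.600628674030304, -0.043015219271183014), (0.1040186882019043, 0.11023472994565964), 9.538312911987305)
```

View pics/s3.png

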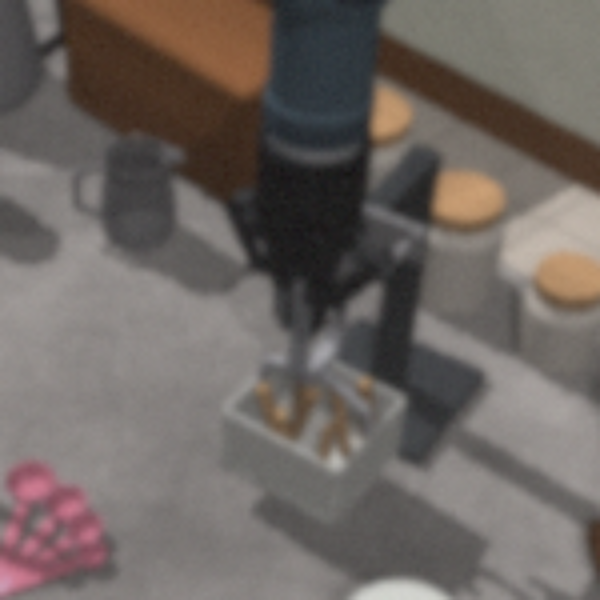

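The side view shows the tub hanging level below the eye at (315,430). The force changed to +5.5 N at exactly the expected seat height, so the bar is carrying the hook. Releasing slowly, then rising straight up.

```bash
python3 -m pendant '[[0,0,-0.003,0,0,0,-1],[0,0,-0.003,0,0,0,-1],[0,0,-0.003,0,0,0,-0.6],[0,0,-0.003,0,0,0,-0.4],[0,0,-0.003,0,0,0,-0.2],[0,0,-0.003,0,0,0,0],[0,0,-0.003,0,0,0,0],[0,0,-0.003,0,0,0,0],[0,0,-0.05,0,0,0,0],[0,0,-0.12,0,0,0,0],[0,0,-0.22,0,0,0,0],[0,0,-0.35,0,0,0,0],[0,0,-0.45,0,0,0,0],[0.1,0,-0.5,0,0,0,0],[0.25,0,-0.5,0,0,0,0],[0.4,0,-0.5,0,0,0,0],[0.4,0,-0.5,0,0,0,0],[0.4,0,-0.5,0,0,0,0],[0.4,0,-0.5,0,0,0,0],[0.4,0,-0.5,0,0,0,0]]'
python3 - <<'E'
from g import *
go(.5687,-.049,.2004,-2.967)
def tub(c):
    P=cloud(c);q=P[c['d']>0]
    t=q[(abs(q[:,0]-.6)<.09)&(abs(q[:,1]+.045)<.09)&(q[:,2]>.08)&(q[:,2]<.11)]
    print(len(t),np.percentile(t[:,2],[50,95]).round(4),cv2.minAreaRect(t[:,:2].astype(np.float32)))
    k=q[(abs(q[:,0]-.6)<.05)&(abs(q[:,1]+.045)<.02)&(q[:,2]>.252)&(q[:,2]<.3)]
    if len(k):print(' hook top',k.max(0).round(4),k.mean(0).round(4))
tub(cam('side'));tub(cam('top'));c=cam('side');tub(c)
cv2.imwrite('pics/s4.png',cv2.resize(c['im'][100:250,220:370],None,fx=4,fy=4))
E
```

```text
time_s: 12.82
tool_pos: [0.4514, -0.0698, 0.3498]
tcp_rot: [-3.141, -0.0, -2.968]
contact_force: [-1.0, -0.9, -0.5]
gripper_width: 0.0427
gripper_force: 0.0
shift [-0.397  0.001  0.498] turn [-0.001 -0.    -0.001] dist 0.191 | t 12.82 tcp [ 0.4514 -0.0698  0.3498] rpy [-3.141 -0.    -2.968] F [-1.  -0.9 -0.5] w 0.0427
485 [0.093 0.107] ((0.5989647507667542, -0.04207407683134079), (0.10375063866376877, 0.11178000271320343), 10.347272872924805)
 hook top [ 0.6498 -0.0256  0.2642] [ 0.6054 -0.0428  0.2579]
220 [0.0946 0.1084] ((0.6004484295845032, -0.044612087309360504), (0.10133117437362671, 0.11066979914903641), 10.192656517028809)
 hook top [ 0.6499 -0.0273  0.2639] [ 0.6066 -0.0435  0.2569]
493 [0.0934 0.1076] ((0.5986417531967163, -0.04219482094049454), (0.10513074696063995, 0.11276060342788696), 11.781415939331055)
 hook top [ 0.6498 -0.0272  0.2652] [ 0.6063 -0.0428  0.2577]
```

View pics/s4.png

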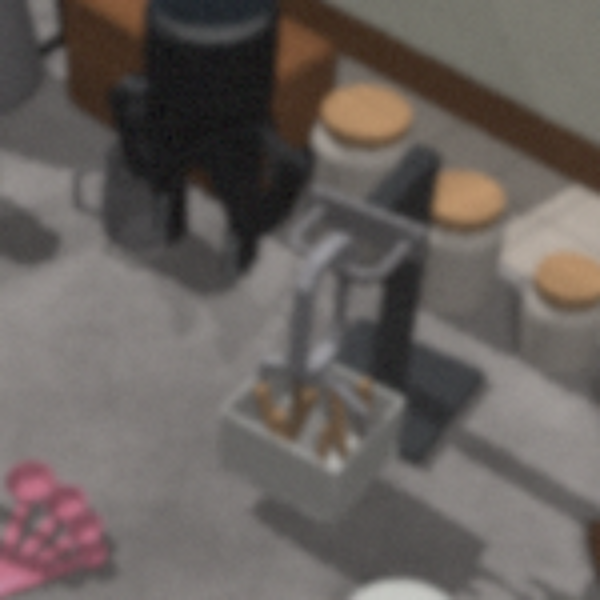

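The hook hangs over the eye's front bar at (320,250), the gate line at (340,300) is straight and shut, and the tub is level and clear of the ledge. I'll wait a few seconds for any swing to die out, then check it.

```bash
for i in 1 2; do python3 -m pendant '[[0,0,0,0,0,0,0],[0,0,0,0,0,0,0],[0,0,0,0,0,0,0],[0,0,0,0,0,0,0],[0,0,0,0,0,0,0],[0,0,0,0,0,0,0],[0,0,0,0,0,0,0],[0,0,0,0,0,0,0],[0,0,0,0,0,0,0],[0,0,0,0,0,0,0],[0,0,0,0,0,0,0],[0,0,0,0,0,0,0],[0,0,0,0,0,0,0],[0,0,0,0,0,0,0],[0,0,0,0,0,0,0],[0,0,0,0,0,0,0],[0,0,0,0,0,0,0],[0,0,0,0,0,0,0],[0,0,0,0,0,0,0],[0,0,0,0,0,0,0]]' | head -1; done
python3 - <<'E'
from g import *
I=[]
for i in range(5):
    c=cam('side');I.append(c['im'].astype(float));P=cloud(c);q=P[c['d']>0]
    t=q[(abs(q[:,0]-.6)<.09)&(abs(q[:,1]+.045)<.09)&(q[:,2]>.05)&(q[:,2]<.11)]
    print(t.mean(0).round(4))
r=np.s_[150:235,270:325];o=np.s_[250:335,150:205]
print([(abs(I[k][r]-I[0][r]).mean().round(2),abs(I[k][o]-I[0][o]).mean().round(2)) for k in range(1,5)])
print(robot.sign_off())
E
```

```text
time_s: 15.48
time_s: 17.98
[ 0.5872 -0.0511  0.0799]
[ 0.5867 -0.0515  0.08  ]
[ 0.587  -0.0519  0.08  ]
[ 0.5872 -0.0515  0.08  ]
[ 0.5871 -0.0516  0.0797]
[(np.float64(2.01), np.float64(1.79)), (np.float64(2.06), np.float64(1.75)), (np.float64(2.01), np.float64(1.74)), (np.float64(2.0), np.float64(1.77))]
the job is handed in; nothing more can be done
None
```

The caddy is hanging still from the eye's front bar with its gate shut, about 3 cm clear of the ledge, the robot is clear of it, and I handed the job in at about 18 s (the interface gave no verdict).

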